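# Tongs a rinsed brass spindle into the drying tray

## Task

Pull the drying unit's tray out by its handle until it locks, then take the sprung tongs from their stand and with them lay the brass spindle flat on the blue pad in the tray; set it down rather than dropping it, and keep the gripper's own fingers off all spindles, which are freshly rinsed. Put the tongs back upright in their stand, and then press the green release so that the tray runs fully home with the spindle on board. Leave the other two spindles and the grease jar where they are.

Things in the scene. Friction and masses are not known exactly. Their poses are not given: they have to be found in the camera images.
- dryer: Fixed drying unit: grey half-rack box 260 deep (x) x 240 wide (y) x 100 mm high, holding the sliding tray. Origin: centre of its underside; x points to its back, z up; its front, towards the robot, is 130 mm to -x. The tray's dark front panel, 12 mm thick, 236 wide, its top 70 mm above the table, covers the front when home.
- tray (a joint): Travel of the tray, m: 0 = home, grows as it is pulled straight out of the unit's front; end stop at 0.155. A spring always draws it home with 5 to 6 N; the slides add 45 N per m/s. Past about 0.142 a latch catches it (some 3 N more just before); let go, it then stays at about 0.140.
- tray_handle (a point): Middle of the tray's straight level handle bar: round steel 12 mm thick, 110 mm long, 85 mm above the table, bar centre 58 mm in front of the front panel (70 mm in front of the unit), carried by a rising round arm at each end. Moves with the tray. Axes: x into the unit (the tray pulls out along -x), y along the bar, z up.
- blue_bay (a point): Centre of the top of the blue pad in the tray, 130 (x) by 88 mm (y), 21 mm above the table; axes as tray_handle, moves with the tray. Walls above pad level: front panel 66 mm to -x, 49 high; cross wall 65 mm to +x, sides 44 mm to +-y, up to 24 high. Tray locked out: all open from above, the unit's front 74 mm to +x. The black pad to -y, with a gear, is not the place.
- release (a joint): How far the green release button is pressed, m: 0 = up, 0.009 = fully down. 3 N starts it, 5 N bottoms it. Held 7 mm or more down it opens the latch, and the spring draws the tray home in about 1.5 s; hold it down for half a second. It also dips by itself as the tray locks.
- release_top (a point): Centre of the top of the round green button, 32 mm across, pressed straight down. It stands on the drying unit's top near the front left corner as seen from the robot, 114 mm above the table, 14 mm above the unit's top.
- tongs: Sprung tongs standing tips down, 115 mm tall: two flat arms 16 mm wide (x), 5 mm thick, joined by a block at the top. Origin: midway between the tips at their lower ends; z up to the block, the arms close along y. Free, the jaws are 53 mm apart inside, 63 outside. About 85 g. Carried open, they can be squeezed lightly; fully squeezed they pinch a spindle's 22 mm hub.
- tongs_grip (a point): Where to squeeze the tongs, across their y: mid between the orange handle parts (58 to 109 mm above the tips), 85 mm above the tips, 30 mm below the top. Width over the arms here: 38.7 mm free, 36.2 when the jaws are 41 mm apart, 32 when they pinch a 22 mm hub (1 mm here = 4.6 mm at the jaws). Springs push back 6 to 9 N per finger; about 60 N of grip holds a spindle firmly.
- tongs_stand: Fixed grey stand for the tongs: an upright open pocket on a foot. Origin: centre of the underside; axes as the tongs standing in it. Pocket 24 mm (x) by 71 mm (y) inside, walls 5 mm, top 50 mm and inner floor 6 mm above the table; foot 100 by 120 mm, 6 mm thick.
- spindle_brass: The brass (yellow) spindle, one of three alike lying in the white rinse tray: a square hub 36 mm long (x) and 22 x 22 mm, with a round stub 14 mm thick and 24 mm long at each end along x: 84 mm long in all. Origin: centre of the hub's underside as it first lies; z up. About 190 g. Pinch it across the hub (along its y).
- spindle_steel: Bright steel spindle, same shape and origin. To be left alone.
- spindle_black: Black spindle, same shape and origin. To be left alone.
- rinse_tray: Fixed shallow white plastic tray 160 (x) by 220 (y) mm, walls 4 mm thick and 28 mm high, holding the three spindles side by side about 68 mm apart along its y. Origin: centre of the underside. Inner floor 4 mm above the table.
- grease_jar: Jar with blue cap, 64 mm across, 70 mm high, standing at the back; leave it alone. Origin: centre of its underside.
Not all that is in view belongs to the job. Of the things like the spindle_brass, leave any that is purple; of the rest the larger one is meant.

How it is judged:
By the outcome, as a careful person would: the job done as asked, in the order asked, and still so for the second after the job is handed in, with the robot touching nothing.
It also fails if it takes over 69 s, if anything falls off the work surface, if the arm or the gripper's body presses on something with over 40 N, if the wrist force passes 120 N, or if a joint passes its speed limit or range.

## Robot

A 7-joint arm with a two-finger parallel gripper is mounted at the origin on the work surface. World frame = base frame: x ahead of the robot, y to its left, z up, the work surface at z = 0. Lengths are in m, angles in rad, forces in N, time in s.
With the tool pointing down it reaches from about 0.4 to 0.85 m from the base axis. Payload 4.5 kg.
Tool frame: the origin (TCP) lies midway between the tips of the shut fingers; the grasp point (between the pads) lies 19 mm behind it; z points along the fingers, y is the direction in which the jaws open and shut (so a half turn about z gives the same grasp; the last joint's range is limited). The gripper opens to 88 mm and grips with 3 to 60 N. Pads are 18 mm wide; open, the fingers measure 123 mm over their backs; the gripper's body (75 mm by 187 mm) begins 45 mm behind the grasp point.
Start: joints at [1.294, 0.689, -0.195, 1.565, 0.157, 0.902, -0.215], TCP at [0.191, -0.595, 0.239] pointing down, gripper open.
Joint ranges: [-3.01, 3.01], [-0.46, 2.08], [-1.47, 1.51], [0.13, 2.56], [-1, 4.14], [0.04, 2.09], [-2.66, 2.66]. Speed limits (rad/s): [2.57, 2.57, 3.14, 3.14, 3.14, 3.14, 3.14].

## Interface

Orientations are given as a unit quaternion [w, x, y, z].
In Python, from cell import arm gives the robot as it stands. The module is installed in compiled form; this text tells all that it offers.
- The arm moves only by the tool drive_tool, never from a script. Its argument "steps" is a list that holds one entry, the list of rows, each a list of 5 numbers: the closure in counts, from 0 (fully open) to 255 (shut), then the shift along the world's x, y, z in mm, then the turn about the world's z in degrees. A call has 1 to 20 rows; each row is the pose to reach, as a shift and turn from the pose measured when the call began; what a row does not reach only later rows make up. A row lasts 1/12 s, in which the tool goes at most 41.7 mm and 7.16 degrees, less where a joint would pass 70% of its speed; a pose out of reach is approached as far as the arm can. A call with a gripper value outside its range is refused whole. The fingers move at their own pace and stop on an object; "newtons" is the grip in N (left out, the last holds). Time passes only in rows, so rows that repeat a pose let the fingers close. It gives the time, the measured TCP pose, the force and the opening at its end, in the units of the state.
- arm.sense(): the state, without advancing time (a new reading comes with each control period).
- arm.get_image(name): name is "scene" or "top" or "wrist"; returns (picture, depth): 480x640x3 uint8, blue, green, red; 480x640 float32, m along the optical axis (not along the pixel's ray), 0 where there is no reading.
- arm.camera_model(name): a dict with "intrinsics" (3x3 intrinsics, pixels), "R" (3x3) and "t" (3): a world point X has camera coordinates R X + t; the wrist camera has in their place "T_tool_cam" (4x4, takes a point from camera to tool coordinates, whose origin is the TCP and whose axes are the flange's). Camera axes: x right, y down, z forward; pixel columns grow to the right and rows downward; lengths in m; the calibration is good to about 2 mm. A picture is of the moment at which its call begins: read the wrist's pose just before it. camera_model takes no time and is no camera call.
- arm.finish_job(): hands the job in, once; it reports no verdict.
Trained networks look in the newest picture that a camera, given by its name, has taken for a name from the list of things; names that differ only in an ending like _2 or _b are one class to them, and where a whole thing is asked for, a point or a joint stands for the part that bears it (a point fixed in the world has none). Each returns a list of dicts, best first, with "confidence" (0 to 1); they miss things now and then, are a little off and sometimes report something else, mostly with a low value. They report only what shows in the picture. A call takes as long as a camera call. They do not tell look-alikes from the thing itself.
- arm.trace(camera, query): "region" (480x640 bool, what is visible of it) and "rect" ([left, top, right, bottom] in pixels, round what is visible of it).
The state is a dict: "time": time; "qpos": joint angles; "qd": joint speeds; "tau": joint torques, N m; "ee_pos": TCP position; "eef_rot": TCP orientation; "force": force on the tool from outside, world axes, zero at the start; "wrist_torque": the same for the moment, N m; "finger_gap": finger opening in m.
Only numpy, scipy, OpenCV 4.12 (cv2) and the standard library are available. Lean on these libraries where they do the work, as an engineer would, in place of code of your own. Each camera call takes 0.05 s, during which the arm holds its last target.

## Working session

There is one attempt and no reset: what is moved stays moved. The work goes in short steps, Python scripts to look and compute and a tool call to move; the robot and the scene stay as the last step left them, time stands still between calls to the robot, and variables do not carry over. Pictures are saved under pics/ and viewed, and the job is handed in when it is done.

Besides the shell and the picture viewer there is one more tool, called after "Call:" by a JSON object that holds its "fn" and its "kwargs", one argument or row to a line. drive_tool: Moves the arm, as the interface text tells. Its arguments: {"type":"object","properties":{"steps":{"type":"array"},"newtons":{"type":"number"}},"required":["steps"]}

```bash
mkdir -p pics
cat > h.py <<'E'
import numpy as np, cv2
from cell import arm
def snap(n,f):
    s=arm.sense(); im,d=arm.get_image(n); cv2.imwrite('pics/%s.png'%f,im); np.savez('pics/%s.npz'%f,d=d,p=s['ee_pos'],q=s['eef_rot']); return im,d,s
def w(n,u,v,z):
    c=arm.camera_model(n);K=np.array(c['intrinsics']);p=np.linalg.inv(K)@np.array([u,v,1])*z
    return np.array(c['R']).T@(p-np.array(c['t']))
def cloud(n,d):
    c=arm.camera_model(n);K=np.array(c['intrinsics']);v,u=np.mgrid[0:480,0:640]
    P=np.stack([(u-K[0,2])/K[0,0]*d,(v-K[1,2])/K[1,1]*d,d],-1)
    W=(P-np.array(c['t']))@np.array(c['R']); W[d==0]=np.nan; return W
E
python3 - <<'E'
from h import *
print(arm.sense())
for n in('scene','top'): snap(n,n+'0'); c=arm.camera_model(n);print(n,c)
E
```

```text
{'time': 0.0, 'qpos': array([ 1.29377956,  0.68994489, -0.19453082,  1.566303  ,  0.15730414,
        0.90247707, -0.21513183]), 'qd': array([ 6.60377276e-05, -1.11801083e-03, -1.51262095e-03, -1.87780267e-03,
       -9.35296713e-05,  1.33683682e-04,  1.36184655e-03]), 'tau': array([-3.31407955e-04, -5.27550924e+01, -1.26702514e+00, -1.53427023e+01,
       -5.26643603e-02,  6.56121192e-03,  1.48460817e-04]), 'ee_pos': array([ 0.19092652, -0.59449199,  0.23794577]), 'eef_rot': array([-8.48242356e-04,  9.87943146e-01,  1.54814677e-01, -1.92818160e-04]), 'force': array([-0.66409053,  0.19081073,  0.65674577]), 'wrist_torque': array([-0.00269107, -0.01179048,  0.02496645]), 'finger_gap': 0.08797590623196119}
scene {'intrinsics': array([[480.78070873,   0.        , 324.62679183],
       [  0.        , 480.78070873, 243.15860713],
       [  0.        ,   0.        ,   1.        ]]), 'R': array([[-0.08856389,  0.99606986,  0.00112381],
       [ 0.83284528,  0.07466983, -0.54844614],
       [-0.54637458, -0.04763656, -0.83618513]]), 't': array([-0.09954439, -0.356647  ,  1.35110158])}
top {'intrinsics': array([[452.64117071,   0.        , 320.52403264],
       [  0.        , 452.64117071, 224.29589894],
       [  0.        ,   0.        ,   1.        ]]), 'R': array([[ 0.02956504, -0.9995489 ,  0.0052819 ],
       [-0.99427155, -0.02995112, -0.10260124],
       [ 0.10271316, -0.00221823, -0.99470854]]), 't': array([0.12554022, 0.50100351, 1.14859431])}
```

View pics/scene0.png

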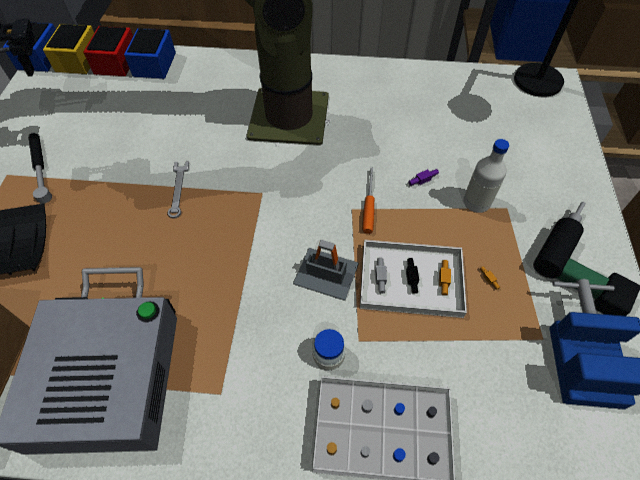

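View pics/top0.png

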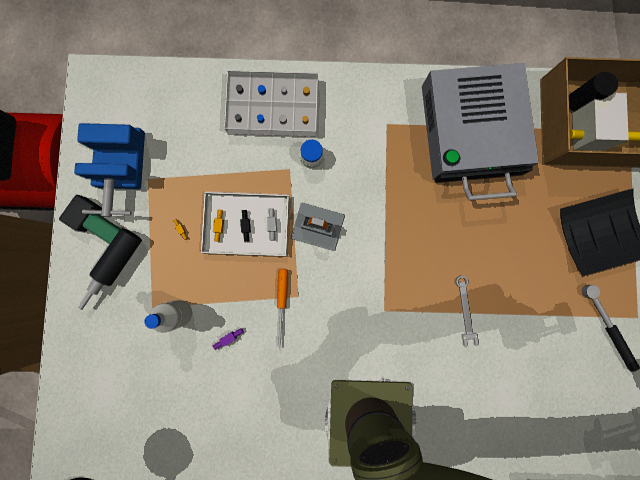

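The scene view is from opposite the robot; in the top view, up is +x and left is +y. Brass candidates in the top view:
- Yellow at (219,225), in the rinse tray.
- A smaller yellow one at (181,229), outside the tray.
- Purple at (229,338).

The one in the rinse tray is the larger non-purple one, so it fits. Next I'll measure positions and confirm it in a crop.

```bash
cat > m.py <<'E'
from h import *
im,d,s=snap('top','top1')
W=cloud('top',d)
np.save('pics/Wt.npy',W)
c=im[170:275,165:350]; cv2.imwrite('pics/crop1.png',cv2.resize(c,None,fx=4.2,fy=4.2,interpolation=cv2.INTER_CUBIC))
c=im[60:215,410:550]; cv2.imwrite('pics/crop2.png',cv2.resize(c,None,fx=3.8,fy=3.8,interpolation=cv2.INTER_CUBIC))
for q in('spindle_brass','spindle_steel','spindle_black','tongs','tongs_stand','rinse_tray','dryer','tray_handle','release_top'):
    for r in arm.trace('top',q)[:3]:
        m=r['region'];P=W[m];P=P[~np.isnan(P[:,0])]
        if len(P)<3: continue
        h=P[:,2]; top=P[h>np.percentile(h,50)] 
        rc=cv2.minAreaRect((P[:,:2]*1000).astype(np.float32))
        print(q,round(r['confidence'],2),r['rect'],len(P),'mean',P.mean(0).round(4),'z',np.percentile(h,[5,50,95]).round(3),'rect',np.round(rc[0]),np.round(rc[1]),round(rc[2],1))
E
python3 m.py
```

```text
spindle_brass 0.71 [218.0, 206.9, 226.5, 242.0] 232 mean [0.4894 0.4056 0.0226] z [0.006 0.025 0.03 ] rect [488. 406.] [23. 79.] 88.9
spindle_brass 0.48 [212.0, 330.9, 237.8, 350.2] 173 mean [0.1955 0.3722 0.0207] z [0.015 0.021 0.025] rect [196. 370.] [20. 76.] 28.3
spindle_steel 0.55 [269.2, 211.3, 274.3, 240.0] 232 mean [0.4919 0.2679 0.0228] z [0.006 0.024 0.029] rect [493. 269.] [82. 25.] 1.6
spindle_black 0.57 [241.7, 213.3, 253.0, 239.8] 212 mean [0.4881 0.3365 0.0235] z [0.016 0.024 0.03 ] rect [488. 337.] [76. 23.] 6.8
tongs 0.58 [304.6, 216.3, 332.7, 234.8] 202 mean [0.4931 0.1472 0.0837] z [0.007 0.106 0.123] rect [497. 149.] [66. 27.] 79.7
tongs_stand 0.76 [287.8, 202.9, 343.2, 250.4] 1536 mean [0.4928 0.1479 0.0117] z [0.003 0.007 0.05 ] rect [495. 147.] [121. 103.] 75.2
rinse_tray 0.64 [200.1, 192.0, 291.8, 257.8] 4498 mean [0.4943 0.3382 0.0076] z [0.001 0.005 0.028] rect [496. 336.] [220. 166.] 89.8
dryer 0.87 [420.7, 61.8, 539.1, 200.1] 11999 mean [ 0.7525 -0.2494  0.0935] z [0.046 0.1   0.105] rect [ 739. -287.] [337. 294.] 7.0
tray_handle 0.69 [434.6, 166.4, 533.7, 199.7] 1166 mean [ 0.619  -0.2729  0.0658] z [0.023 0.07  0.092] rect [ 610. -276.] [ 85. 235.] 5.9
tray_handle 0.5 [268.0, 209.6, 275.0, 239.1] 185 mean [0.4937 0.2672 0.0241] z [0.018 0.025 0.029] rect [495. 267.] [79. 19.] 3.5
tray_handle 0.31 [446.7, 148.9, 460.5, 160.2] 123 mean [ 0.6635 -0.1741  0.1146] z [0.111 0.115 0.118] rect [ 664. -174.] [28. 30.] 45.5
```

View pics/crop1.png

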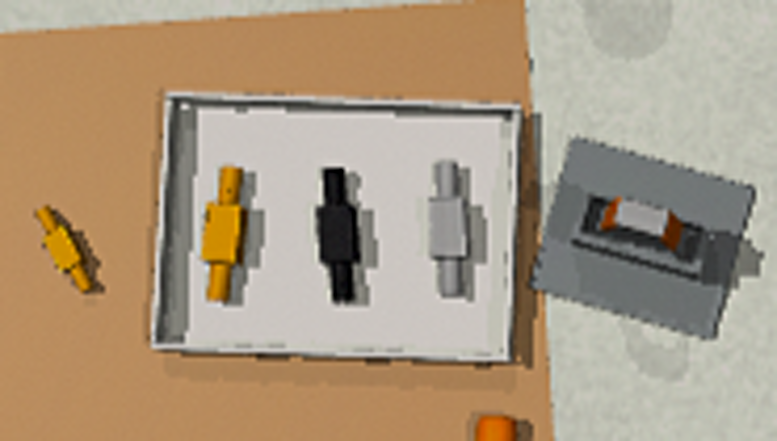

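View pics/crop2.png

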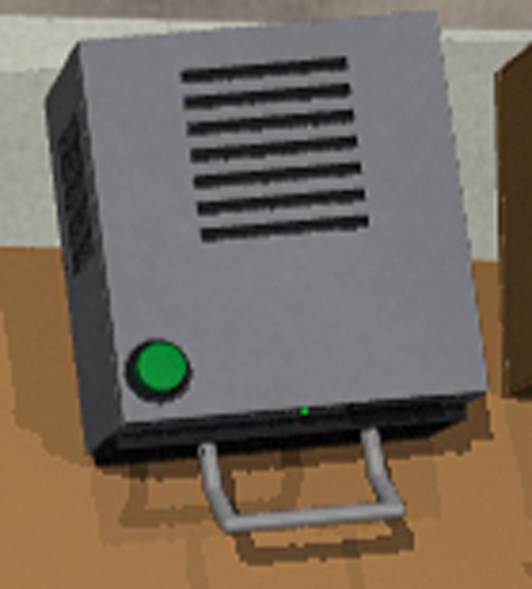

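Run:
```python
from h import *
W=np.load('pics/Wt.npy')
def rect(m,n):
    P=W[m]; rc=cv2.minAreaRect((P[:,:2]*1000).astype(np.float32)); print(n,m.sum(),P.mean(0).round(4),np.round(rc[0],1),np.round(rc[1],1),round(rc[2],2))
X,Y,Z=W[...,0],W[...,1],W[...,2]
dz=(Y<-.1)&(Y>-.45)
rect(dz&(X>.6)&(Z>.09)&(Z<.105)&(X<.92),'unit top')
rect(dz&(X>.52)&(X<.62)&(Z>.08)&(Z<.1),'handle')
hm=dz&(X>.52)&(X<.58)&(Z>.083)&(Z<.1)
rect(hm,'bar')
rect((Y<-.1)&(Y>-.25)&(X>.6)&(X<.7)&(Z>.108)&(Z<.13),'button')
s=(Y>.06)&(Y<.22)&(X>.42)&(X<.57)
rect(s&(Z>.1)&(Z<.13),'tongs top');rect(s&(Z>.112)&(Z<.13),'tongs top2'); rect(s&(Z>.045)&(Z<.055),'pocket rim'); rect(s&(Z>.003)&(Z<.13),'foot')
for n,y in(('brass',.4056),('black',.3365),('steel',.268)):
    b=(abs(Y-y)<.025)&(abs(X-.49)<.06)
    rect(b&(Z>.012),n); rect(b&(Z>.022),n+' hub')
r=(Y>.2)&(Y<.48)&(X>.38)&(X<.6)
rect(r&(Z>.022)&(Z<.035)&~((abs(X-.49)<.06)&(abs(Y-.337)<.09)),'rinse rim')
# PCA spindle
```

```text
unit top 9662 [ 0.7715 -0.2619  0.1006] [ 776.3 -300.7] [265.4 328.1] 6.59
handle 266 [ 0.5749 -0.2787  0.0898] [ 578.  -280.7] [ 21.6 122.7] 5.53
bar 210 [ 0.5726 -0.2727  0.0905] [ 572.  -280.5] [ 15.3 119.8] 2.44
button 135 [ 0.663  -0.1744  0.1143] [ 662.  -174.9] [31.4 30.4] 0.42
tongs top 106 [0.4934 0.1479 0.1191] [493.8 148.3] [36.3 16. ] 75.4
tongs top2 96 [0.4936 0.1486 0.1204] [493.9 148.6] [32.7 15.9] 75.78
pocket rim 152 [0.4919 0.1505 0.0505] [493.8 148.5] [80.6 34.3] 75.74
foot 1993 [0.4925 0.1463 0.0181] [494.9 140. ] [149.7 159.9] 0.05
brass 236 [0.4861 0.4064 0.0239] [486.5 407.5] [22.7 82.2] 86.9
brass hub 157 [0.4876 0.4067 0.0264] [486.3 407.5] [22.7 81.6] 86.83
black 224 [0.4881 0.3364 0.0239] [484.2 336.2] [90.7 23.1] 9.38
black hub 157 [0.4863 0.3369 0.0259] [488.2 337. ] [82.2 22.5] 7.91
steel 217 [0.4934 0.2681 0.0243] [496.9 268.9] [89.  22.5] 6.51
steel hub 159 [0.4949 0.2685 0.0261] [493.1 268.8] [81.  21.4] 2.41
rinse rim 522 [0.4954 0.3427 0.0281] [493.3 336.9] [220.8 160.4] 89.74
```

The crop confirms it: the brass spindle in the rinse tray, at crop (222,235), is clearly larger than the loose one at (65,245). Next I'll refine the dryer, stand and spindle poses and cross-check them with the scene camera.

Run:
```python
from h import *
Wt=np.load('pics/Wt.npy')
Ws=cloud('scene',np.load('pics/scene0.npz')['d'])
def rect(W,m,n):
    P=W[m]; 
    if len(P)<5: print(n,'few');return
    rc=cv2.minAreaRect((P[:,:2]*1000).astype(np.float32)); Q=P[:,:2]-P[:,:2].mean(0);w,v=np.linalg.eigh(Q.T@Q); a=np.degrees(np.arctan2(v[1,1],v[0,1]))
    print(n,m.sum(),'mean',(P.mean(0)*1000).round(1),'rc',np.round(rc[0],1),np.round(rc[1],1),round(rc[2],2),'pca',round(a,2))
for nm,W in(('top',Wt),('scene',Ws)):
    print(nm);X,Y,Z=W[...,0],W[...,1],W[...,2]
    m=((X>.58)&(X<.95)&(Y<-.1)&(Y>-.42)&(Z>.095)&(Z<.105)).astype(np.uint8)
    n,l,st,_=cv2.connectedComponentsWithStats(m,connectivity=4); k=1+np.argmax(st[1:,4]); 
    mm=cv2.morphologyEx((l==k).astype(np.uint8),cv2.MORPH_OPEN,np.ones((5,5)))>0
    rect(W,mm,'unit top')
    rect(W,(X>.5)&(X<.61)&(Y>-.4)&(Y<-.15)&(Z>.085)&(Z<.1),'bar')
    rect(W,(Y<-.1)&(Y>-.25)&(X>.6)&(X<.72)&(Z>.11)&(Z<.13),'button')
    s=(Y>.06)&(Y<.22)&(X>.42)&(X<.57)
    rect(W,s&(Z>.114)&(Z<.13),'tongs top');rect(W,s&(Z>.046)&(Z<.055),'pocket rim')
    rect(W,s&(Z>.004)&(Z<.009),'foot')
    for n,y in(('brass',.4066),('black',.3365),('steel',.268)):
        b=(abs(Y-y)<.02)&(abs(X-.49)<.05)
        rect(W,b&(Z>.012),n); rect(W,b&(Z>.023)&(abs(X-.488)<.015),n+' hub')
    r=(Y>.2)&(Y<.48)&(X>.38)&(X<.6)
    rect(W,r&(Z>.024)&(Z<.031)&~((abs(X-.49)<.06)&(abs(Y-.337)<.09)),'rinse rim')
```

```text
top
unit top 8586 mean [ 771.7 -258.8  100.7] rc [ 771.7 -258.5] [265.6 242. ] 7.0 pca -149.36
bar 240 mean [ 574.3 -280.7   90.6] rc [ 576.2 -280.9] [ 15.9 120.7] 7.07 pca 96.76
button 129 mean [ 663.5 -174.6  114.6] rc [ 663.8 -174.9] [28.6 30.6] 6.22 pca 127.23
tongs top 91 mean [493.7 148.9 120.8] rc [493.9 148.8] [31.2 15.9] 75.78 pca 75.52
pocket rim 150 mean [491.9 150.5  50.6] rc [493.8 148.5] [80.6 34.3] 75.74 pca 75.85
foot 1145 mean [491.9 146.7   6.3] rc [494.9 140.1] [149.7 159.9] 0.09 pca 89.04
brass 236 mean [486.1 406.4  23.9] rc [486.5 407.5] [22.7 82.2] 86.9 pca 176.92
brass hub 105 mean [488.1 407.   27.1] rc [488.4 407.4] [22.6 30.4] 86.63 pca 170.15
black 224 mean [488.1 336.4  23.9] rc [484.2 336.2] [90.7 23.1] 9.38 pca -172.08
black hub 100 mean [487.7 337.   26.6] rc [487.9 337. ] [30.3 22.8] 6.35 pca -163.39
steel 217 mean [493.4 268.1  24.3] rc [496.9 268.9] [89.  22.5] 6.51 pca -175.09
steel hub 89 mean [489.3 268.1  26.9] rc [487.5 268.4] [28.7 21.1] 2.24 pca -175.32
rinse rim 413 mean [495.4 340.1  27.9] rc [493.3 336.9] [220.8 160.4] 89.74 pca 90.25
scen
[... 392 characters left out ...]
498.5 147. ] [81.6 38. ] 76.41 pca 75.54
foot 1054 mean [512.8 149.1   6.3] rc [500.1 145.1] [136.9 148. ] 0.99 pca 91.26
brass 307 mean [495.9 404.9  22.6] rc [491.7 406. ] [22.4 84.9] 87.11 pca 176.48
brass hub 115 mean [489.1 405.7  26. ] rc [488.  405.8] [21.8 29.1] 88.04 pca 176.79
black 306 mean [496.3 335.2  22.6] rc [492.6 335.4] [86.3 22.9] 4.82 pca -172.64
black hub 113 mean [489.  335.2  25.8] rc [488.7 334.9] [29. 22.] 7.51 pca -163.22
steel 292 mean [501.8 266.8  23. ] rc [498.7 267. ] [82.7 22. ] 4.48 pca -175.4
steel hub 89 mean [491.5 266.   26. ] rc [488.5 266.6] [27.1 21.9] 2.88 pca 173.71
rinse rim 683 mean [502.2 338.7  27.1] rc [480.5 335.8] [221.  197.3] 89.29 pca 87.56
```

Call:
{"fn": "drive_tool", "kwargs": {
  "steps": [
    [[98,15,12,0,3],[98,45,36,0,10],[98,80,66,0,17],[98,115,94,0,24],[98,150,122,0,31],[98,185,150,0,38],[98,220,180,0,45],[98,255,208,0,52],[98,290,236,-10,59],[98,325,264,-25,66],[98,355,288,-40,73],[98,375,305,-55,79],[98,384,312,-58,79],[98,384,312,-58,79],[98,384,312,-58,79]]
  ],
  "newtons": 40
}}

```text
time: 1.85
ee_pos: [0.5764, -0.2794, 0.1801]
eef_rot: [-0.001, 0.662, 0.75, 0.001]
force: [-0.8, -0.3, -0.8]
finger_gap: 0.0541
```

Run:
```python
from h import *
im,d,s=snap('wrist','w1');print(arm.camera_model('wrist'),s['ee_pos'],s['eef_rot'])
```

```text
{'intrinsics': array([[385.37348692,   0.        , 320.33796687],
       [  0.        , 385.37348692, 242.31184781],
       [  0.        ,   0.        ,   1.        ]]), 'T_tool_cam': array([[ 3.47012744e-04, -9.66895347e-01, -2.55173016e-01,
         6.49409836e-02],
       [ 9.99999831e-01,  4.54566269e-04, -3.62520014e-04,
         4.40254643e-04],
       [ 4.66511960e-04, -2.55172847e-01,  9.66895341e-01,
        -1.45834603e-01],
       [ 0.00000000e+00,  0.00000000e+00,  0.00000000e+00,
         1.00000000e+00]])} [ 0.57643294 -0.2793972   0.18008276] [-8.74459212e-04  6.61578839e-01  7.49874756e-01  7.24342966e-04]
```

View pics/w1.png

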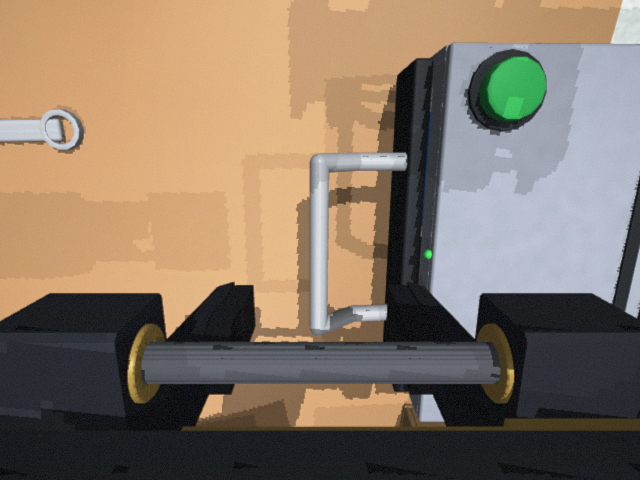

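The wrist view shows the bar vertical at u≈320, v 160 to 325, parallel to the pads, and the button at (515,87). I'll measure both here.

```bash
cat >> h.py <<'E'
from scipy.spatial.transform import Rotation as Ro
def wcloud(f):
    z=np.load('pics/%s.npz'%f); c=arm.camera_model('wrist');K=np.array(c['intrinsics']);T=np.array(c['T_tool_cam']);d=z['d']
    v,u=np.mgrid[0:480,0:640];P=np.stack([(u-K[0,2])/K[0,0]*d,(v-K[1,2])/K[1,1]*d,d],-1)
    P=P@T[:3,:3].T+T[:3,3]; q=z['q'];R=Ro.from_quat([q[1],q[2],q[3],q[0]]).as_matrix()
    W=P@R.T+z['p']; W[d==0]=np.nan; return W
def jaw(q):
    R=Ro.from_quat([q[1],q[2],q[3],q[0]]).as_matrix();return np.degrees(np.arctan2(R[1,1],R[0,1]))
def rect(W,m,n):
    P=W[m]
    if len(P)<5: print(n,'few');return
    rc=cv2.minAreaRect((P[:,:2]*1000).astype(np.float32)); Q=P[:,:2]-P[:,:2].mean(0);w_,v=np.linalg.eigh(Q.T@Q); a=np.degrees(np.arctan2(v[1,1],v[0,1]))
    print(n,m.sum(),'mean',(P.mean(0)*1000).round(1),'rc',np.round(rc[0],1),np.round(rc[1],1),round(rc[2],2),'pca',round(a,2))
E
python3 - <<'E'
from h import *
W=wcloud('w1');X,Y,Z=[W[...,i] for i in range(3)]
v,u=np.mgrid[0:480,0:640]
rect(W,(u>300)&(u<332)&(v>150)&(v<335)&(Z>.06)&(Z<.1),'bar')
rect(W,(u>460)&(v<140)&(Z>.108)&(Z<.125),'button')
s=arm.sense();print(jaw(s['eef_rot']),s['ee_pos'])
E
```

```text
bar 3431 mean [ 575.9 -278.3   89.3] rc [ 577.6 -282. ] [ 14.5 121.2] 6.92 pca 97.0
button 3200 mean [ 664.5 -176.5  113.4] rc [ 665.5 -176.4] [31.1 31.4] 68.22 pca -157.17
6.96222912715442 [ 0.57525086 -0.28196416  0.1805814 ]
```

Call:
{"fn": "drive_tool", "kwargs": {
  "steps": [
    [[98,1,0,-20,0],[98,1,0,-55,0],[98,1,0,-85,0],[98,1,0,-105,0],[98,1,0,-114,0],[98,1,0,-114,0],[255,1,0,-114,0],[255,1,0,-114,0],[255,1,0,-114,0],[255,1,0,-114,0],[255,1,0,-114,0],[255,1,0,-114,0]]
  ],
  "newtons": 45
}}

```text
time: 2.9
ee_pos: [0.5765, -0.2821, 0.0672]
eef_rot: [0.0, 0.663, 0.749, -0.0]
force: [-0.8, -0.1, 0.6]
finger_gap: 0.0164
```

Call:
{"fn": "drive_tool", "kwargs": {
  "steps": [
    [[255,0,0,0,0],[255,0,0,0,0],[255,-8,-1,0,0],[255,-20,-2.5,0,0],[255,-35,-4.3,0,0],[255,-50,-6.1,0,0],[255,-65,-8,0,0],[255,-80,-9.8,0,0],[255,-95,-11.7,0,0],[255,-110,-13.5,0,0],[255,-122,-15,0,0],[255,-130,-16,0,0],[255,-136,-16.7,0,0],[255,-141,-17.3,0,0],[255,-145,-17.8,0,0],[255,-147,-18,0,0],[255,-148,-18.2,0,0],[255,-148,-18.2,0,0],[255,-148,-18.2,0,0]]
  ]
}}

```text
time: 4.48
ee_pos: [0.4322, -0.2991, 0.0671]
eef_rot: [0.002, 0.662, 0.749, 0.003]
force: [5.5, 1.2, -8.5]
finger_gap: 0.0095
```

Call:
{"fn": "drive_tool", "kwargs": {
  "steps": [
    [[255,-3,-0.4,0,0],[255,-5,-0.6,0,0],[255,-5,-0.6,0,0],[255,-5,-0.6,0,0]]
  ]
}}

```text
time: 4.82
ee_pos: [0.4308, -0.2993, 0.0671]
eef_rot: [0.005, 0.662, 0.75, 0.006]
force: [6.6, 0.2, -7.9]
finger_gap: 0.0095
```

Run:
```python
from h import *
snap('scene','s2');snap('top','t2');im,d,s=snap('wrist','w2')
print(s['force'],s['ee_pos'],s['finger_gap'])
a=cv2.imread('pics/s2.png')[200:480,0:300];b=cv2.imread('pics/t2.png')[50:330,380:640]
cv2.imwrite('pics/c2.png',np.hstack([a,b]))
```

```text
[ 5.97630785  0.08267743 -9.1732597 ] [ 0.43087055 -0.29924924  0.06709566] 0.009624709455824915
```

View pics/c2.png

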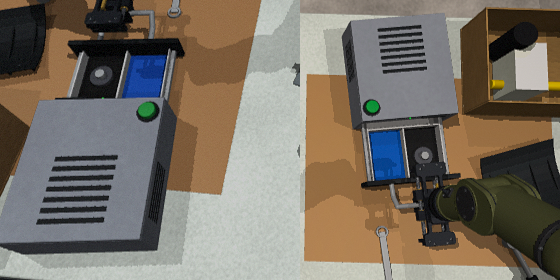

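View pics/w2.png

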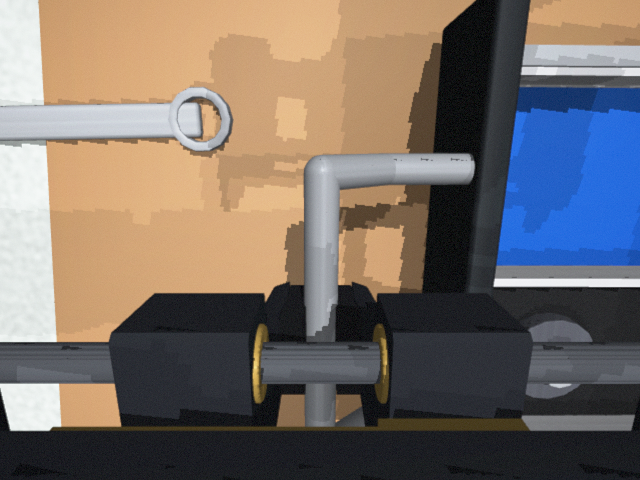

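Run:
```python
from h import *
s=arm.sense();print(s['qpos'].round(3),s['ee_pos'],jaw(s['eef_rot']))
W=wcloud('w2');X,Y,Z=[W[...,i] for i in range(3)];v,u=np.mgrid[0:480,0:640]
rect(W,(u>300)&(u<345)&(v>150)&(v<285)&(Z>.06)&(Z<.1),'bar')
for nm,f in(('top','t2'),('scene','s2')):
    W=cloud(nm,np.load('pics/%s.npz'%f)['d']);X,Y,Z=[W[...,i] for i in range(3)]
    im=cv2.imread('pics/%s.png'%f).astype(int)
    b=(im[...,0]>im[...,2]+60)&(X>.45)&(X<.7)&(Y<-.15)&(Y>-.4)&(Z<.04)
    rect(W,b,nm+' blue'); print(np.percentile(Z[b],[5,50,95]))
```

```text
[ 0.727  0.854 -0.336  1.998  0.687  0.388 -0.02 ] [ 0.4308853  -0.29928931  0.06710474] 7.131745907226314
bar 4688 mean [ 426.5 -259.2   89.3] rc [ 427.4 -260.9] [13.5 44.3] 6.37 pca 94.59
top blue 1469 mean [ 560.6 -240.9   21.9] rc [ 560.8 -241.3] [127.4  82.8] 7.48 pca -171.84
[0.01817734 0.02185671 0.02545863]
scene blue 1543 mean [ 550.3 -244.5   21.8] rc [ 548.4 -244.6] [108.1  81.1] 7.04 pca -172.55
[0.01904084 0.02184983 0.02443666]
```

Call:
{"fn": "drive_tool", "kwargs": {
  "steps": [
    [[255,-5,-0.6,0,0],[255,-10,-1.2,0,0],[255,-10,-1.2,0,0],[255,-10,-1.2,0,0],[255,-10,-1.2,0,0]]
  ]
}}

```text
time: 5.38
ee_pos: [0.4245, -0.3, 0.0671]
eef_rot: [0.007, 0.661, 0.75, 0.008]
force: [5.5, -0.2, -7.6]
finger_gap: 0.0099
```

Call:
{"fn": "drive_tool", "kwargs": {
  "steps": [
    [[255,3,0.4,0,0],[255,6,0.7,0,0],[255,9,1.1,0,0],[255,12,1.5,0,0],[255,12,1.5,0,0],[255,12,1.5,0,0]]
  ]
}}

```text
time: 5.88
ee_pos: [0.4371, -0.2985, 0.0671]
eef_rot: [0.007, 0.661, 0.75, 0.009]
force: [4.5, -0.1, -7.0]
finger_gap: 0.0099
```

Run:
```python
from h import *
s=arm.sense();print(s['force'],s['ee_pos'],s['finger_gap'],s['eef_rot'])
snap('top','t3')
for nm,f in(('top','t3'),):
    W=cloud(nm,np.load('pics/%s.npz'%f)['d']);X,Y,Z=[W[...,i] for i in range(3)]
    im=cv2.imread('pics/%s.png'%f).astype(int)
    b=(im[...,0]>im[...,2]+60)&(X>.45)&(X<.7)&(Y<-.15)&(Y>-.4)&(Z<.04)
    rect(W,b,nm+' blue'); print(np.percentile(Z[b],[5,50,95]))
```

```text
[ 4.53787166 -0.11206134 -6.97571798] [ 0.43706416 -0.29852785  0.06710242] 0.009880765315675338 [0.00747128 0.66119961 0.750122   0.00873103]
top blue 1466 mean [ 566.5 -240.1   21.9] rc [ 566.6 -239.8] [126.8  83.7] 6.67 pca -171.43
[0.01805944 0.02196444 0.02568265]
```

Call:
{"fn": "drive_tool", "kwargs": {
  "steps": [
    [[255,2,0.2,0,0],[255,4,0.5,0,0],[255,4,0.5,0,0],[255,4,0.5,0,0]]
  ]
}}

```text
time: 6.27
ee_pos: [0.4378, -0.2985, 0.067]
eef_rot: [0.005, 0.662, 0.75, 0.007]
force: [-5.6, -1.5, 1.2]
finger_gap: 0.0101
```

Pushed slightly home, the tray resists, so the latch holds. Let go and go to the stand.

Call:
{"fn": "drive_tool", "kwargs": {
  "steps": [
    [[98,0,0,0,0],[98,0,0,0,0],[98,0,0,0,0],[98,0,0,0,0],[98,0,0,10,0],[98,0,0,35,0],[98,0,0,70,0],[98,0,0,105,0],[98,0,5,130,0]]
  ],
  "newtons": 30
}}

```text
time: 7.02
ee_pos: [0.4387, -0.2943, 0.2003]
eef_rot: [0.007, 0.662, 0.749, 0.007]
force: [1.0, -0.2, -0.3]
finger_gap: 0.0541
```

Call:
{"fn": "drive_tool", "kwargs": {
  "steps": [
    [[98,0,12,8,2],[80,0,40,10,8],[80,0,75,10,15],[80,5,110,10,22],[80,10,145,10,29],[80,15,180,10,36],[80,22,215,10,43],[80,28,250,10,50],[80,34,285,10,57],[80,40,320,10,64],[80,46,355,10,68],[80,52,390,10,68],[80,56,418,10,68],[80,57,436,10,68],[80,57,442,10,68],[80,57,442,10,68],[80,57,442,10,68]]
  ]
}}

```text
time: 8.43
ee_pos: [0.4951, 0.1466, 0.2099]
eef_rot: [0.002, 0.13, 0.992, 0.009]
force: [0.3, -0.9, 0.7]
finger_gap: 0.0606
```

Run:
```python
from h import *
im,d,s=snap('wrist','w4');print(s['ee_pos'],jaw(s['eef_rot']),s['force'],s['finger_gap'],s['qpos'].round(2))
W=wcloud('w4');X,Y,Z=[W[...,i] for i in range(3)];v,u=np.mgrid[0:480,0:640]
k=(v<290)&(abs(X-.495)<.08)&(abs(Y-.148)<.08)
rect(W,k&(Z>.112)&(Z<.128),'tongs top');rect(W,k&(Z>.046)&(Z<.055),'rim');rect(W,k&(Z>.004)&(Z<.009),'foot')
snap('top','t4')
W=cloud('top',np.load('pics/t4.npz')['d']);X,Y,Z=[W[...,i] for i in range(3)]
im=cv2.imread('pics/t4.png').astype(int)
b=(im[...,0]>im[...,2]+60)&(X>.45)&(X<.7)&(Y<-.15)&(Y>-.4)&(Z<.04)
rect(W,b,' blue')
rect(W,(X>.4)&(X<.46)&(Y>-.4)&(Y<-.15)&(Z>.083)&(Z<.1),'bar')
```

```text
[0.49505294 0.14657596 0.20994865] 75.11801661515389 [ 0.29022247 -0.92160997  0.65875412] 0.06056532591114533 [ 0.13  0.7  -0.83  1.91  0.68  0.82  0.24]
tongs top 1307 mean [494.9 148.4 119.8] rc [495.7 148. ] [32.1 16.4] 75.89 pca 75.79
rim 1410 mean [491.2 149.   49.7] rc [495.8 148.4] [81.2 34.1] 75.55 pca 75.96
foot 9343 mean [487.6 151.4   5.9] rc [494.6 153. ] [148.3 156.5] 89.81 pca 77.79
 blue 796 mean [ 595.8 -239.3   21.8] rc [ 588.  -237.8] [86.  83.1] 7.19 pca 67.64
bar few
```

View pics/w4.png

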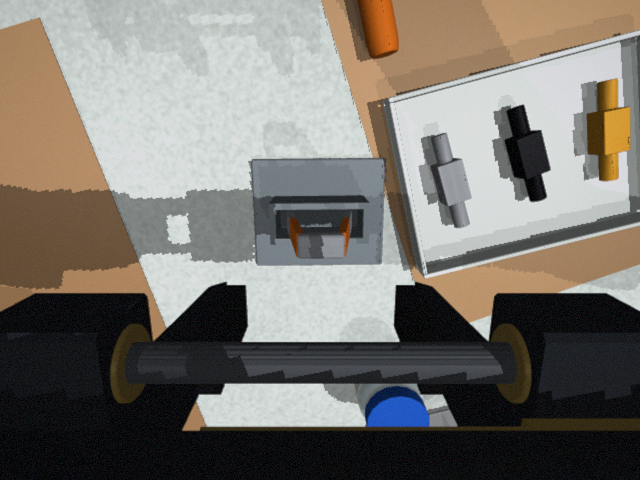

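View pics/t4.png

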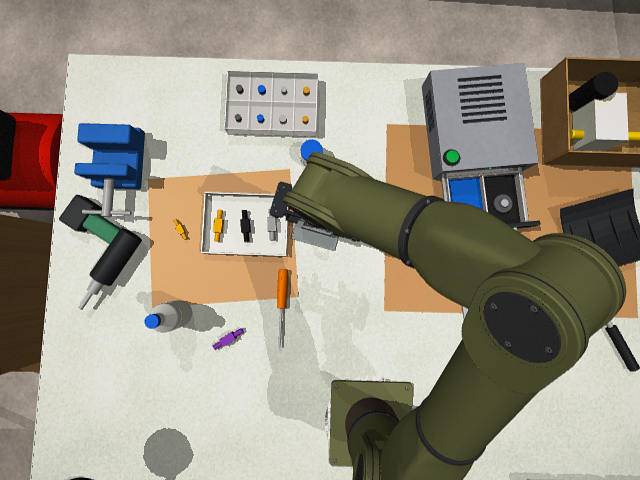

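Call:
{"fn": "drive_tool", "kwargs": {
  "steps": [
    [[80,1,1.5,-20,0.6],[80,1,1.5,-55,0.6],[80,1,1.5,-90,0.6],[80,1,1.5,-120,0.6],[80,1,1.5,-134,0.6],[80,1,1.5,-138,0.6],[80,1,1.5,-138,0.6],[80,1,1.5,-138,0.6],[151,1,1.5,-138,0.6],[151,1,1.5,-138,0.6],[151,1,1.5,-138,0.6],[151,1,1.5,-138,0.6],[151,1,1.5,-138,0.6]]
  ],
  "newtons": 30
}}

```text
time: 9.62
ee_pos: [0.4973, 0.1479, 0.073]
eef_rot: [0.003, 0.125, 0.992, 0.01]
force: [-0.4, 0.8, 6.2]
finger_gap: 0.0362
```

Run:
```python
from h import *
s=arm.sense();print(s['force'],s['ee_pos'],s['finger_gap'],jaw(s['eef_rot']),s['eef_rot'])
im,d,s=snap('scene','s5');cv2.imwrite('pics/c5.png',cv2.resize(im[180:320,260:500],None,fx=3,fy=3))
```

```text
[-0.37557135  0.75030895  6.23742347] [0.49730027 0.14793139 0.07303537] 0.03615573578961929 75.58905454557402 [0.00268547 0.12543581 0.99204934 0.0098362 ]
```

View pics/c5.png

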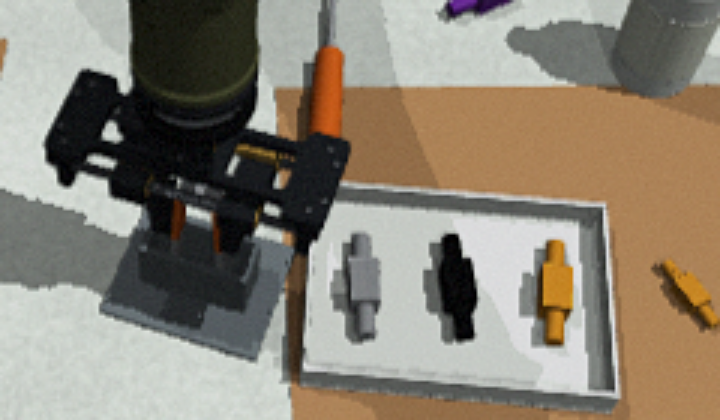

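Call:
{"fn": "drive_tool", "kwargs": {
  "steps": [
    [[151,0,0,5,0],[151,0,0,15,0],[151,0,0,30,0],[151,0,0,50,0],[151,0,0,70,0],[151,0,0,90,0],[151,0,0,105,0],[151,0,0,110,0],[151,0,0,110,0]]
  ]
}}

```text
time: 10.42
ee_pos: [0.4979, 0.1482, 0.1845]
eef_rot: [0.004, 0.126, 0.992, 0.01]
force: [0.4, -0.7, -1.8]
finger_gap: 0.0359
```

Run:
```python
from h import *
im,d,s=snap('scene','s6');cv2.imwrite('pics/c6.png',cv2.resize(im[160:320,260:500],None,fx=3,fy=3))
print(s['force'],s['ee_pos'],s['finger_gap'],jaw(s['eef_rot']))
im,d,s=snap('wrist','w6')
for f in('w4','w6'):
    W=wcloud(f);X,Y,Z=[W[...,i] for i in range(3)]
    k=(abs(X-.489)<.06)&(abs(Y-.4065)<.022)&(Z>.013)&(Z<.04)
    rect(W,k,f+'brass');rect(W,k&(Z>.0235),f+'hub')
    hub=k&(Z>.024)&(abs(X-.489)<.012);print(hub.sum(),np.nanpercentile(Y[hub],[2,98]))
```

```text
[ 0.35243478 -0.7072209  -1.76017494] [0.49786277 0.14816886 0.18452443] 0.035883588362440426 75.57922829586705
w4brass 2708 mean [487.8 404.7  22.3] rc [489.2 407.1] [25.  83.6] 84.61 pca 177.04
w4hub 1235 mean [488.9 406.9  25.8] rc [486.3 407.8] [23.9 65.8] 86.19 pca 177.27
813 [0.39623647 0.41808302]
w6brass 2351 mean [488.1 401.4  21. ] rc [489.4 402.6] [15.9 84.4] 88.62 pca 177.03
w6hub 700 mean [488.7 400.6  25.7] rc [483.9 401.2] [12. 68.] 87.31 pca 176.9
446 [0.39575768 0.40613853]
```

View pics/c6.png

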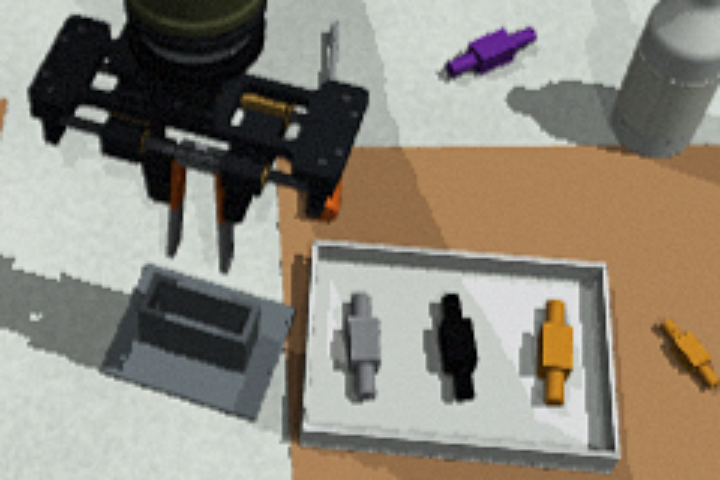

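View pics/w6.png

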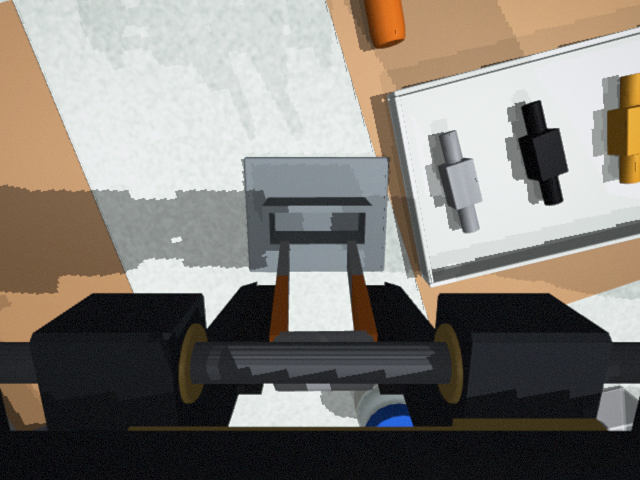

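Tongs are free of the pocket and held upright, with the tips at wrist (285,245) and (353,245). I'll measure the tips' offset from the TCP.

Run:
```python
from h import *
W=wcloud('w6');z=np.load('pics/w6.npz');p=z['p'];q=z['q']
R=Ro.from_quat([q[1],q[2],q[3],q[0]]).as_matrix()
T=(W-p)@R*1000 # tool frame
v,u=np.mgrid[0:480,0:640]
for a,b in((272,300),(338,370)):
    k=(u>a)&(u<b)&(v>236)&(v<300)&(T[...,2]>20)&(T[...,2]<90)
    P=T[k];zz=P[:,2];print(len(P),P.min(0).round(1),P.max(0).round(1)); 
    for lo,hi in((30,40),(40,50),(50,58),(58,75)):
        Q=P[(zz>lo)&(zz<hi)]
        if len(Q): print(lo,len(Q),'x',np.percentile(Q[:,0],[3,97]).round(1),'y',np.percentile(Q[:,1],[3,97]).round(1))
```

```text
301 [ -6.4 -23.1  20.2] [  9.9 -14.8  67.5]
30 63 x [-5.9  9.7] y [-20.7 -15.9]
40 68 x [-4.6  9.8] y [-21.5 -16.3]
50 40 x [-1.6  9.7] y [-21.7 -17. ]
58 53 x [1.  9.8] y [-22.9 -17.6]
400 [-6.5 13.5 20.1] [10.  19.7 67.9]
30 95 x [-5.3  9.8] y [13.9 18.7]
40 82 x [-5.1  9.8] y [14.3 19. ]
50 45 x [-0.8  9.8] y [14.5 19.4]
58 68 x [-4.1  9.8] y [14.7 19.5]
```

Call:
{"fn": "drive_tool", "kwargs": {
  "steps": [
    [[150,0,6,0,0.5],[150,0,20,0,2],[150,-1,42,0,4],[150,-2,70,0,6],[150,-3,100,0,8],[150,-4,130,0,10],[150,-5,160,0,11.4],[150,-6,190,0,11.4],[150,-7,218,-5,11.4],[150,-7.5,240,-15,11.4],[150,-7.5,254,-30,11.4],[150,-7.5,260,-45,11.4],[150,-7.5,260,-57,11.4],[150,-7.5,260,-62,11.4],[150,-7.5,260,-62,11.4],[150,-7.5,260,-62,11.4]]
  ]
}}

```text
time: 11.85
ee_pos: [0.4899, 0.4061, 0.1204]
eef_rot: [0.001, 0.027, 1.0, 0.009]
force: [0.3, -0.1, -0.2]
finger_gap: 0.0363
```

```bash
cat > t.py <<'E'
from h import *
import sys
f=sys.argv[1]
im,d,s=snap('wrist',f);print(s['ee_pos'],jaw(s['eef_rot']),s['force'],s['finger_gap'])
W=wcloud(f);z=np.load('pics/%s.npz'%f);p=z['p'];q=z['q']
R=Ro.from_quat([q[1],q[2],q[3],q[0]]).as_matrix();T=(W-p)@R*1000
k=(abs(T[...,0])<60)&(abs(T[...,1])<30)&(W[...,2]<.03)&(W[...,2]>.012)
y=im.astype(int);br=(y[...,2]>y[...,0]+70)&k
P=T[br];print('brass tool x',np.percentile(P[:,0],[1,50,99]).round(1))
h=br&(W[...,2]>.0235);P=T[h];print('hub',h.sum(),np.percentile(P[:,0],[2,98]).round(1),'y',np.percentile(P[:,1],[2,50,98]).round(1))
rect(W,br,'brass')
for sg in(-1,1):
    k=(T[...,2]>30)&(T[...,2]<75)&(abs(T[...,0])<14)&(T[...,1]*sg>10)&(T[...,1]*sg<32)&(W[...,2]>.035)
    P=T[k];print(len(P)); 
    if len(P): print(P.min(0).round(1),P.max(0).round(1))
E
python3 t.py w7
```

```text
[0.48985273 0.40608463 0.12036813] 86.91717326728808 [ 0.33135028 -0.09934447 -0.18352334] 0.036288194232422216
brass tool x [-39.3   3.7  42. ]
hub 1760 [-16.   18.2] y [-10.2   0.2  10.1]
brass 3037 mean [487.  408.   23.6] rc [489.3 407.7] [21.3 83.8] 87.43 pca 176.73
221
[  0.5 -23.3  30.1] [ 10.  -16.   67.2]
274
[-6.4 14.1 30.1] [10.  20.  67.5]
```

View pics/w7.png

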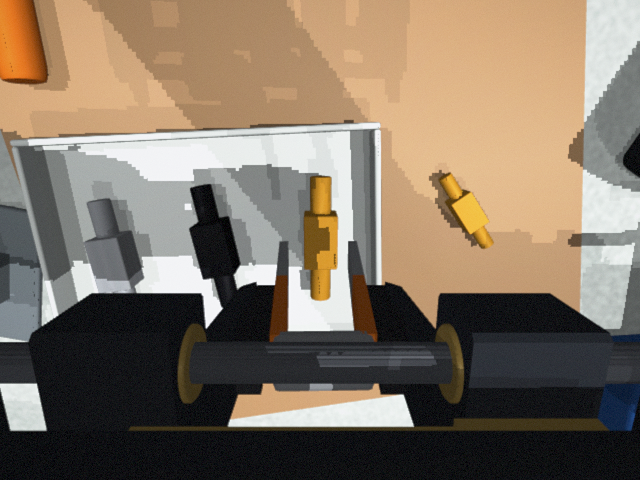

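Call:
{"fn": "drive_tool", "kwargs": {
  "steps": [
    [[150,0,1.5,-8,0],[150,0,1.5,-18,0],[150,0,1.5,-28,0],[150,0,1.5,-37,0],[150,0,1.5,-43,0],[150,0,1.5,-46,0],[150,0,1.5,-46,0],[150,0,1.5,-46,0]]
  ]
}}

```text
time: 12.57
ee_pos: [0.49, 0.4083, 0.075]
eef_rot: [0.002, 0.027, 1.0, 0.01]
force: [-1.0, 0.5, 0.0]
finger_gap: 0.0365
```

```bash
python3 t.py w8 | head -4
```

```text
[0.48999715 0.40826332 0.0749675 ] 86.91975039497575 [-0.98393161  0.52561404  0.02648778] 0.03645878261242686
brass tool x [-38.9   3.2  41.6]
hub 2504 [-16.1  18.1] y [-11.8  -2.    8.2]
brass 4183 mean [487.4 407.5  23.8] rc [489.1 407.4] [21.  83.5] 87.37 pca 177.21
```

View pics/w8.png

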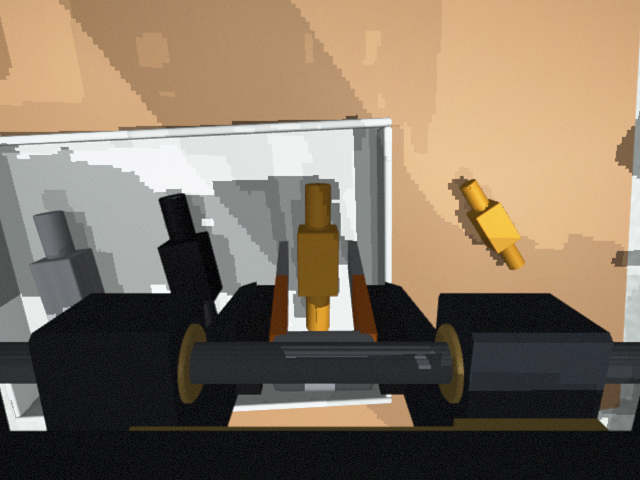

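The hub sits centred between the jaws, at wrist (318,260). Squeeze.

Call:
{"fn": "drive_tool", "kwargs": {
  "steps": [
    [[255,0,0,0,0],[255,0,0,0,0],[255,0,0,0,0],[255,0,0,0,0],[255,0,0,0,0],[255,0,0,0,0]]
  ],
  "newtons": 60
}}

```text
time: 13.12
ee_pos: [0.4904, 0.4088, 0.0758]
eef_rot: [0.002, 0.027, 1.0, 0.01]
force: [-0.1, 0.5, 2.0]
finger_gap: 0.031
```

Call:
{"fn": "drive_tool", "kwargs": {
  "steps": [
    [[255,0,0,0,0],[255,0,0,3,0],[255,0,0,8,0],[255,0,0,15,0],[255,0,0,22,0],[255,0,0,30,0],[255,0,0,35,0],[255,0,0,35,0]]
  ]
}}

```text
time: 13.78
ee_pos: [0.4909, 0.4096, 0.1125]
eef_rot: [0.003, 0.027, 1.0, 0.011]
force: [1.1, 1.8, -2.2]
finger_gap: 0.0312
```

Run:
```python
from h import *
im,d,s=snap('wrist','w9');print(s['ee_pos'],jaw(s['eef_rot']),s['force'],s['wrist_torque'],s['finger_gap'])
im2,d,s=snap('scene','s9');cv2.imwrite('pics/c9.png',np.hstack([cv2.resize(im,(400,300)),cv2.resize(im2[160:310,360:560],(400,300))]))
```

```text
[0.49088809 0.40959752 0.11254572] 86.90568582999659 [ 1.08704222  1.75259945 -2.16108787] [ 0.04522766 -0.15822771 -0.00761983] 0.031233100966210212
```

View pics/c9.png

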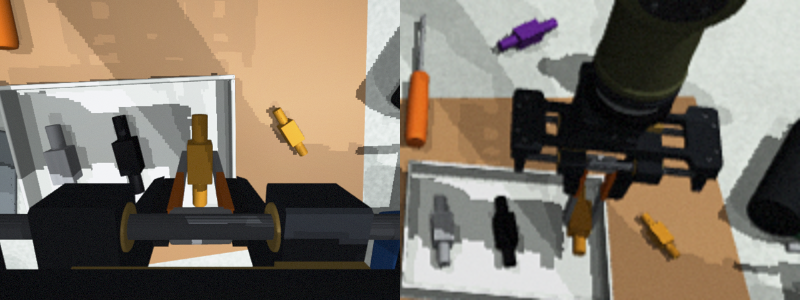

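Spindle is off the floor, held level in the tongs. Raise it and carry it across.

Call:
{"fn": "drive_tool", "kwargs": {
  "steps": [
    [[255,0,0,6,0],[255,0,0,20,0],[255,0,0,42,0],[255,0,-4,66,0],[255,0,-14,88,1],[255,0,-30,100,2],[255,0,-52,106,3],[255,0,-78,108,4],[255,2,-106,108,5],[255,5,-136,108,6],[255,9,-166,108,7],[255,13,-196,108,8],[255,17,-226,108,9],[255,21,-256,108,10],[255,25,-286,108,10],[255,29,-316,108,10],[255,33,-346,108,10]]
  ]
}}

```text
time: 15.3
ee_pos: [0.5237, 0.0614, 0.2202]
eef_rot: [0.002, -0.06, 0.998, 0.01]
force: [0.7, 0.1, -3.0]
finger_gap: 0.031
```

Call:
{"fn": "drive_tool", "kwargs": {
  "steps": [
    [[255,4,-30,0,0],[255,8,-60,0,0],[255,12,-90,0,0],[255,17,-120,0,0],[255,22,-150,0,0],[255,27,-180,0,0],[255,31,-208,0,0],[255,35,-234,0,0],[255,38,-258,0,0],[255,40,-276,0,0],[255,40,-286,0,0],[255,40,-290,0,0],[255,40,-290,0,0]]
  ]
}}

```text
time: 16.38
ee_pos: [0.5635, -0.2289, 0.2206]
eef_rot: [0.002, -0.06, 0.998, 0.01]
force: [0.1, 1.5, -2.1]
finger_gap: 0.0315
```

Run:
```python
from h import *
im,d,s=snap('wrist','w10');print(s['ee_pos'],jaw(s['eef_rot']),s['eef_rot'],s['force'],s['wrist_torque'],s['finger_gap'],s['qpos'].round(2))
```

```text
[ 0.56351282 -0.22887947  0.22058995] 96.87655248210083 [ 0.00206918 -0.05994232  0.9981455   0.01040211] [ 0.07763908  1.53252542 -2.13771028] [ 0.00129422 -0.1240625   0.00480093] 0.0314826594090737 [ 0.82  0.85 -0.98  1.61  0.75  1.1   1.34]
```

View pics/w10.png

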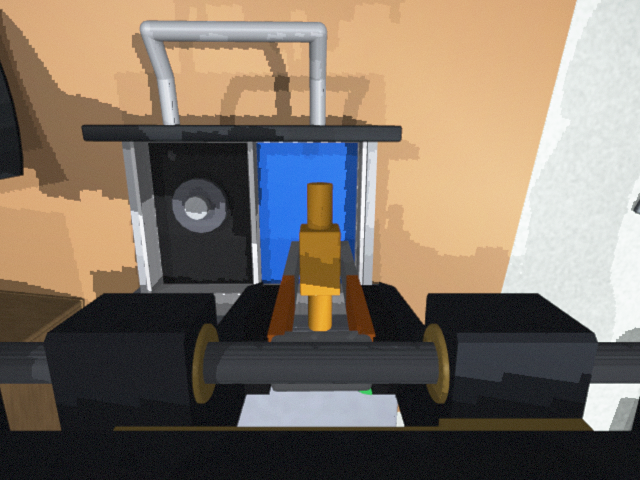

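The tray is still out, with blue pad at wrist x 257 to 360 and spindle at (320,255) held level. Compute the bay in world and the spindle's offset.

Run:
```python
from h import *
W=wcloud('w10');im=cv2.imread('pics/w10.png').astype(int)
a=np.radians(7);C=np.array([.7725,-.259]);X,Y,Z=[W[...,i] for i in range(3)]
dx,dy=X-C[0],Y-C[1];Lx=(dx*np.cos(a)+dy*np.sin(a))*1000;Ly=(-dx*np.sin(a)+dy*np.cos(a))*1000
b=(im[...,0]>im[...,2]+60)&(Z>.012)&(Z<.032)
print('blue',b.sum(),'Lx',np.percentile(Lx[b],[1,5,95,99]).round(1),'Ly',np.percentile(Ly[b],[1,5,95,99]).round(1),np.median(Z[b]))
p=(Z>.063)&(Z<.075)&(Lx<-150);print('panel top Lx',np.percentile(Lx[p],[3,50,97]).round(1),'Ly',np.percentile(Ly[p],[1,99]).round(1))
h=(Z>.08)&(Z<.1)&(Lx<-300);print('bar',np.percentile(Lx[h],[3,50,97]).round(1),np.percentile(Ly[h],[1,99]).round(1))
br=(im[...,2]>im[...,0]+70)&(Z>.11)&(Z<.18)
v,u=np.mgrid[0:480,0:640];br&=(v<335)&(u>295)&(u<345)
print('brass Lx',np.percentile(Lx[br],[1,99]).round(1),'Ly',np.percentile(Ly[br],[1,50,99]).round(1),'Z',np.percentile(Z[br],[1,50,99]).round(4))
r=br&(Z>np.percentile(Z[br],99)-.003);rect(W,br,'brass');rect(W,r,'hubtop')
st=br&(v<215);ed=br&(v>300)
for k in(st,ed): print(np.percentile(Z[k],[50,95]).round(4),Ly[k].mean().round(1))
s=arm.sense();t=s['ee_pos'];print('tcp L',(t[0]-C[0])*np.cos(a)*1000+(t[1]-C[1])*np.sin(a)*1000,-(t[0]-C[0])*np.sin(a)*1000+(t[1]-C[1])*np.cos(a)*1000)
```

```text
blue 8986 Lx [-265.7 -263.  -157.7 -141.7] Ly [ 3.9  6.3 87.6 90.5] 0.02087138001562723
panel top Lx [-315.1 -275.5 -267.8] Ly [-112.8  115.2]
bar [-342.1 -335.4 -325.9] [-57.1  61.1]
brass Lx [-245.9 -164.5] Ly [45.4 55.5 66. ] Z [0.1614 0.1699 0.172 ]
brass 4521 mean [ 560.1 -229.   168.3] rc [ 562.5 -228.6] [83.8 21.3] 6.36 pca -172.82
hubtop 2561 mean [ 562.1 -228.8  170.6] rc [ 562.7 -228.5] [36.4 21.3] 6.27 pca -173.62
[0.1656 0.1671] 55.7
[0.1657 0.1672] 55.9
tcp L -203.456716948968 56.759226861725104
```

Call:
{"fn": "drive_tool", "kwargs": {
  "steps": [
    [[255,2,-3,-3,0],[255,4,-6,-12,0],[255,5,-8,-26,0],[255,5,-8,-42,0],[255,5,-8,-58,0],[255,5,-8,-74,0],[255,5,-8,-88,0],[255,5,-8,-100,0],[255,5,-8,-109,0],[255,5,-8,-115,0],[255,5,-8,-118,0],[255,5,-8,-119,0],[255,5,-8,-119,0]]
  ]
}}

```text
time: 17.52
ee_pos: [0.569, -0.2355, 0.102]
eef_rot: [0.002, -0.061, 0.998, 0.011]
force: [0.1, 0.1, -2.4]
finger_gap: 0.0311
```

Run:
```python
from h import *
im,d,s=snap('wrist','w11');print(s['ee_pos'],jaw(s['eef_rot']),s['force'],s['finger_gap'])
W=wcloud('w11');im=im.astype(int)
a=np.radians(7);C=np.array([.7725,-.259]);X,Y,Z=[W[...,i] for i in range(3)]
dx,dy=X-C[0],Y-C[1];Lx=(dx*np.cos(a)+dy*np.sin(a))*1000;Ly=(-dx*np.sin(a)+dy*np.cos(a))*1000
b=(im[...,0]>im[...,2]+60)&(Z>.012)&(Z<.032)
print('blue',np.percentile(Lx[b],[1,5,95,99]).round(1),'Ly',np.percentile(Ly[b],[1,5,95,99]).round(1),np.median(Z[b]))
v,u=np.mgrid[0:480,0:640];br=(im[...,2]>im[...,0]+70)&(Z>.03)&(Z<.07)&(v<335)&(u>290)&(u<350)
print('brass',np.percentile(Lx[br],[1,99]).round(1),np.percentile(Ly[br],[1,50,99]).round(1),np.percentile(Z[br],[50,95,99]).round(4))
```

```text
[ 0.56897167 -0.23545183  0.10195362] 96.98407815041651 [ 0.14442883  0.05801188 -2.35047534] 0.03114095605222711
blue [-265.5 -263.3 -166.5 -148. ] Ly [ 4.   6.9 87.6 90.6] 0.020835680958995142
brass [-241.6 -160.1] [38.1 48.3 58.8] [0.0512 0.0529 0.0533]
```

View pics/w11.png

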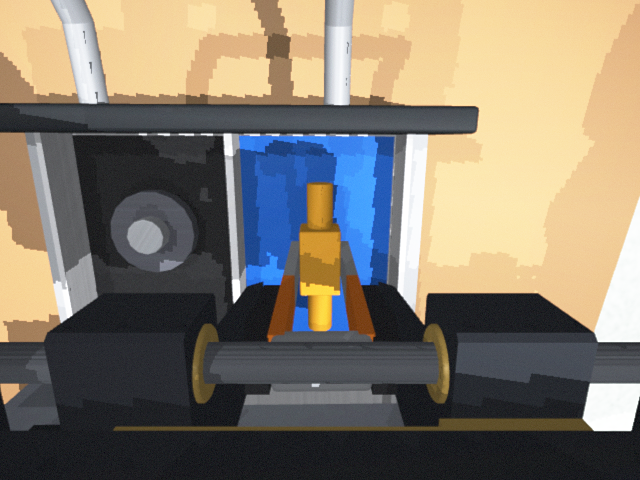

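The spindle is centred over the blue pad, about 9 mm above it. Lower slowly.

Call:
{"fn": "drive_tool", "kwargs": {
  "steps": [
    [[255,0,0,-2,0],[255,0,0,-4,0],[255,0,0,-6,0],[255,0,0,-7,0],[255,0,0,-8,0],[255,0,0,-8,0]]
  ]
}}

```text
time: 18.07
ee_pos: [0.5689, -0.2355, 0.094]
eef_rot: [0.003, -0.061, 0.998, 0.011]
force: [-0.0, 0.2, -2.8]
finger_gap: 0.0311
```

Call:
{"fn": "drive_tool", "kwargs": {
  "steps": [
    [[255,0,0,-0.5,0],[255,0,0,-1,0],[255,0,0,-1.5,0],[255,0,0,-1.5,0]]
  ]
}}

```text
time: 18.4
ee_pos: [0.5691, -0.2354, 0.0928]
eef_rot: [0.003, -0.061, 0.998, 0.011]
force: [-0.6, 0.5, -0.4]
finger_gap: 0.0313
```

Call:
{"fn": "drive_tool", "kwargs": {
  "steps": [
    [[255,0,0,-0.5,0],[255,0,0,-1,0],[255,0,0,-1,0]]
  ]
}}

```text
time: 18.65
ee_pos: [0.5693, -0.2354, 0.0927]
eef_rot: [0.003, -0.061, 0.998, 0.01]
force: [-1.8, 0.3, 5.2]
finger_gap: 0.0312
```

Call:
{"fn": "drive_tool", "kwargs": {
  "steps": [
    [[162,0,0,0,0],[158,0,0,0,0],[154,0,0,0,0],[149,0,0,0,0],[149,0,0,0,0],[149,0,0,0,0],[149,0,0,0,0]]
  ]
}}

```text
time: 19.23
ee_pos: [0.5693, -0.2354, 0.0926]
eef_rot: [0.003, -0.061, 0.998, 0.01]
force: [-0.7, 0.2, -0.5]
finger_gap: 0.0367
```

Run:
```python
from h import *
im,d,s=snap('wrist','w12');print(s['ee_pos'],s['force'],s['finger_gap'])
cv2.imwrite('pics/c12.png',im[120:380,180:460])
```

```text
[ 0.56929173 -0.23538283  0.09263026] [-0.67836734  0.15536004 -0.51446386] 0.036660175254906724
```

View pics/c12.png

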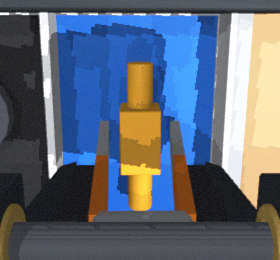

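Jaws stand clear on both sides of the hub. Lift straight up and check that the spindle stays.

Call:
{"fn": "drive_tool", "kwargs": {
  "steps": [
    [[149,0,0,2,0],[149,0,0,6,0],[149,0,0,12,0],[149,0,0,22,0],[149,0,0,40,0],[149,0,0,65,0],[149,0,0,92,0],[149,0,0,112,0],[149,0,0,120,0],[149,0,0,120,0]]
  ],
  "newtons": 30
}}

```text
time: 20.12
ee_pos: [0.5707, -0.2353, 0.2154]
eef_rot: [0.005, -0.061, 0.998, 0.01]
force: [-0.2, -0.3, -0.8]
finger_gap: 0.0366
```

Run:
```python
from h import *
im,d,s=snap('wrist','w13');print(s['ee_pos'],s['force'],s['finger_gap'],jaw(s['eef_rot']))
W=wcloud('w13');v,u=np.mgrid[0:480,0:640];Z=W[...,2];im=im.astype(int)
br=(im[...,2]>im[...,0]+70)&(Z>.025)&(Z<.06)&(u>250)&(u<380)&(v>150);rect(W,br,'brass');print(np.percentile(Z[br],[5,50,95]))
p=np.array(s['ee_pos']);q=s['eef_rot'];R=Ro.from_quat([q[1],q[2],q[3],q[0]]).as_matrix();T=(W-p)@R*1000
for sg in(-1,1):
    k=(T[...,2]>30)&(T[...,2]<75)&(abs(T[...,0])<14)&(T[...,1]*sg>10)&(T[...,1]*sg<32)
    P=T[k];print(len(P),P.min(0).round(1),P.max(0).round(1))
    for lo,hi in((30,42),(42,54),(54,75)):
        Q=P[(P[:,2]>lo)&(P[:,2]<hi)];print(len(Q),np.percentile(Q,[3,97],axis=0)[:,:2].round(1).tolist())
```

```text
[ 0.57067593 -0.2352523   0.21541974] [-0.18100395 -0.27393821 -0.84012272] 0.036643602768254416 96.98345395261777
brass 1930 mean [ 565.7 -235.2   40.5] rc [ 567.8 -235.1] [83.1 21.3] 7.34 pca -172.97
[0.03546229 0.04196838 0.04378877]
218 [ -6.1 -23.3  30. ] [ 10.2 -15.9  67. ]
84 [[6.5, -21.2], [10.0, -16.0]]
65 [[9.5, -22.1], [9.9, -17.1]]
69 [[-5.6, -22.8], [10.1, -17.8]]
264 [-6.4 14.8 30. ] [10.2 21.2 66.6]
109 [[-5.1, 14.9], [9.9, 19.8]]
71 [[-3.9, 15.4], [10.0, 20.4]]
84 [[-3.6, 16.0], [10.1, 20.9]]
```

View pics/w13.png

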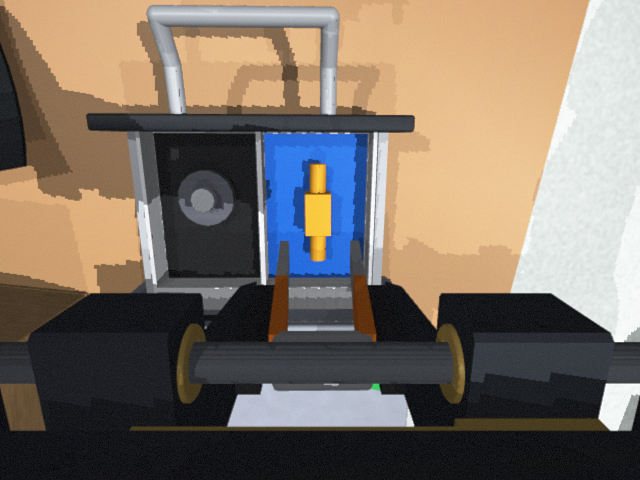

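Spindle lies flat on the blue pad at wrist (318,213), and the tongs haven't moved in the grasp. Back to the stand.

Call:
{"fn": "drive_tool", "kwargs": {
  "steps": [
    [[149,-1,8,0,0],[149,-5,24,0,-1],[149,-10,50,0,-3],[149,-16,80,0,-6],[149,-22,112,0,-9],[149,-28,146,0,-12],[149,-34,180,0,-15],[149,-40,214,0,-18],[149,-46,248,0,-20],[149,-52,282,0,-21.4],[149,-58,314,0,-21.4],[149,-64,342,0,-21.4],[149,-69,364,0,-21.4],[149,-72,378,-10,-21.4],[149,-72.8,384,-22,-21.4],[149,-72.8,384,-30,-21.4],[149,-72.8,384,-30,-21.4],[149,-72.8,384,-30,-21.4]]
  ]
}}

```text
time: 21.67
ee_pos: [0.496, 0.1474, 0.1824]
eef_rot: [0.004, 0.126, 0.992, 0.008]
force: [0.7, -0.5, -0.6]
finger_gap: 0.0369
```

```bash
cat > tt.py <<'E'
from h import *
import sys
f=sys.argv[1];im,d,s=snap('wrist',f);print(s['ee_pos'],s['force'],s['finger_gap'],jaw(s['eef_rot']))
W=wcloud(f);X,Y,Z=[W[...,i] for i in range(3)]
v,u=np.mgrid[0:480,0:640];k=(v<290)&(abs(X-.495)<.08)&(abs(Y-.148)<.08)
rect(W,k&(Z>.047)&(Z<.0535),'rim')
q=s['eef_rot'];R=Ro.from_quat([q[1],q[2],q[3],q[0]]).as_matrix();T=(W-s['ee_pos'])@R*1000
k=(T[...,2]>54)&(T[...,2]<70)&(abs(T[...,0])<14)&(abs(T[...,1])<32)&(Z>.06);P=W[k]*1000
# tongs centre in world via tool coords
t=T[k];c=np.array([(t[:,0].min()+t[:,0].max())/2,(t[:,1].min()+t[:,1].max())/2,66]);print('tool c',c,'world tongs',(R@c/1000+s['ee_pos']).round(4))
E
python3 tt.py w14
```

```text
[0.49602737 0.14739224 0.18242871] [ 0.68752536 -0.53479914 -0.59905513] 0.03692116575058917 75.54588182769442
rim 1848 mean [494.6 148.6  49.7] rc [495.9 148.2] [81.2 34.3] 75.53 pca 75.27
tool c [ 5.21319374 -0.88703246 66.        ] world tongs [0.4914 0.1488 0.1164]
```

View pics/w14.png

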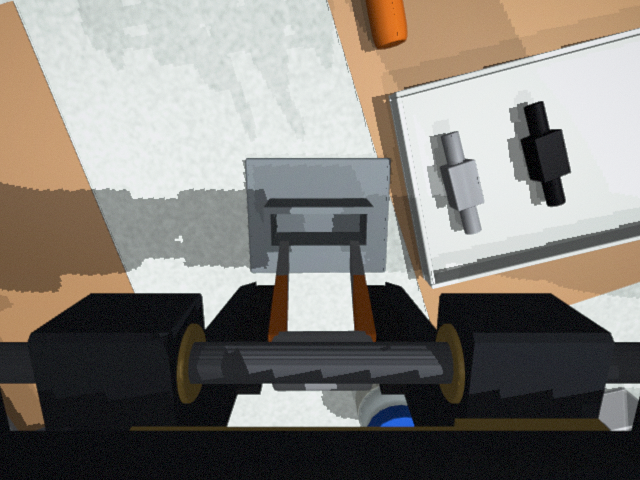

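Call:
{"fn": "drive_tool", "kwargs": {
  "steps": [
    [[149,1.3,0.3,-8,0],[149,1.3,0.3,-22,0],[149,1.3,0.3,-38,0],[149,1.3,0.3,-50,0],[149,1.3,0.3,-57,0],[149,1.3,0.3,-59,0],[149,1.3,0.3,-59,0]]
  ]
}}

```text
time: 22.3
ee_pos: [0.4979, 0.1475, 0.1237]
eef_rot: [0.005, 0.126, 0.992, 0.008]
force: [0.1, -0.3, -0.5]
finger_gap: 0.0367
```

```bash
python3 tt.py w15
python3 - <<'E'
import cv2
im=cv2.imread('pics/w15.png');cv2.imwrite('pics/c15.png',cv2.resize(im[140:320,220:420],None,fx=3,fy=3))
E
```

```text
[0.49788305 0.14745976 0.12372665] [ 0.14878113 -0.26264324 -0.49618252] 0.036690724461653945 75.47954898818885
rim 2958 mean [494.2 148.5  49.7] rc [496.1 148.2] [81.5 34.9] 75.43 pca 75.63
tool c [ 5.47348653 -0.78406758 66.        ] world tongs [0.4931 0.1491 0.0577]
```

View pics/c15.png

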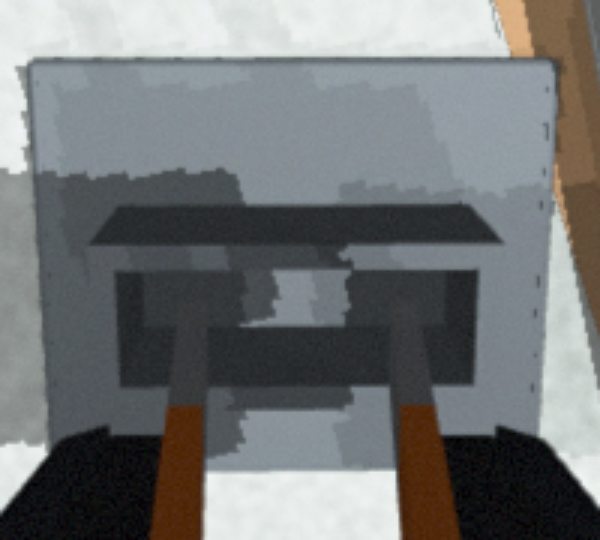

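Tips are centred over the pocket. Lower.

Call:
{"fn": "drive_tool", "kwargs": {
  "steps": [
    [[149,-0.3,0,-4,0],[149,-0.3,0,-9,0],[149,-0.3,0,-14,0],[149,-0.3,0,-20,0],[149,-0.3,0,-26,0],[149,-0.3,0,-32,0],[149,-0.3,0,-37,0],[149,-0.3,0,-42,0],[149,-0.3,0,-46,0],[149,-0.3,0,-49,0],[149,-0.3,0,-49,0]]
  ]
}}

```text
time: 23.27
ee_pos: [0.4975, 0.1477, 0.0746]
eef_rot: [0.005, 0.126, 0.992, 0.008]
force: [-0.5, -0.1, -0.9]
finger_gap: 0.0366
```

Call:
{"fn": "drive_tool", "kwargs": {
  "steps": [
    [[149,0,0,-1,0],[149,0,0,-2,0],[149,0,0,-2,0]]
  ]
}}

```text
time: 23.52
ee_pos: [0.498, 0.1481, 0.0731]
eef_rot: [0.005, 0.126, 0.992, 0.009]
force: [0.2, -0.6, 0.6]
finger_gap: 0.0368
```

Floor is just touched. Open and rise.

Call:
{"fn": "drive_tool", "kwargs": {
  "steps": [
    [[140,0,0,0,0],[125,0,0,0,0],[105,0,0,0,0],[80,0,0,0,0],[80,0,0,0,0],[80,0,0,0,0],[80,0,0,5,0],[80,0,0,20,0],[80,0,0,50,0],[80,0,0,85,0],[80,0,0,120,0],[80,0,0,140,0],[80,0,0,140,0]]
  ]
}}

```text
time: 24.6
ee_pos: [0.4999, 0.1498, 0.2176]
eef_rot: [0.008, 0.126, 0.992, 0.011]
force: [-0.3, 0.0, -1.2]
finger_gap: 0.0606
```

Run:
```python
from h import *
im,d,s=snap('wrist','w17');print(s['ee_pos'],s['force'],s['finger_gap'],jaw(s['eef_rot']))
W=wcloud('w17');X,Y,Z=[W[...,i] for i in range(3)];v,u=np.mgrid[0:480,0:640]
k=(v<290)&(abs(X-.495)<.08)&(abs(Y-.148)<.08)
rect(W,k&(Z>.112)&(Z<.128),'tongs top')
```

```text
[0.49992487 0.14975602 0.21756976] [-0.34366618  0.04057922 -1.20468905] 0.06058981738890627 75.5055702948432
tongs top 1258 mean [495.7 148.8 119.8] rc [496.5 148.6] [32.2 16.5] 76.13 pca 75.56
```

View pics/w17.png

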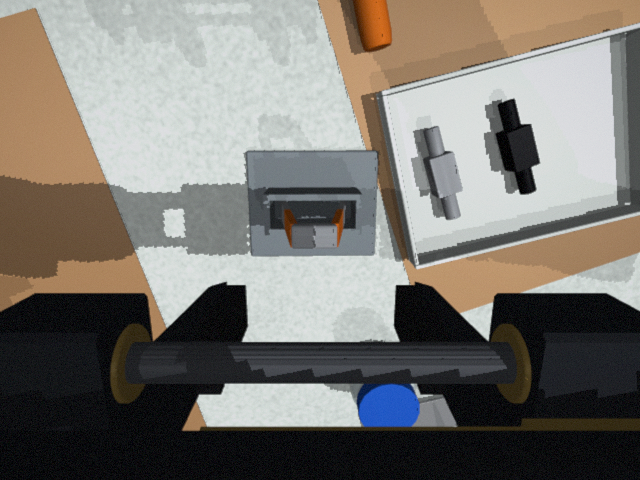

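Tongs stand upright in the pocket, top at 120 mm. Now to the button, fingers shut.

Call:
{"fn": "drive_tool", "kwargs": {
  "steps": [
    [[255,5,-10,0,0],[255,15,-30,0,0],[255,30,-60,0,0],[255,46,-92,0,0],[255,62,-124,0,0],[255,78,-156,0,0],[255,94,-188,0,0],[255,110,-220,0,0],[255,126,-250,-5,0],[255,140,-278,-15,0],[255,152,-302,-30,0],[255,161,-319,-45,0],[255,165,-326,-55,0],[255,165,-326,-60,0],[255,165,-326,-60,0]]
  ],
  "newtons": 30
}}

```text
time: 25.9
ee_pos: [0.6624, -0.1765, 0.1529]
eef_rot: [0.005, 0.126, 0.992, 0.01]
force: [0.2, 0.1, 0.2]
finger_gap: 0.0004
```

Run:
```python
from h import *
im,d,s=snap('wrist','w18');print(s['ee_pos'],s['force'],s['finger_gap'],jaw(s['eef_rot']))
im2,_,_=snap('scene','s18');cv2.imwrite('pics/c18.png',np.hstack([cv2.resize(im,(400,300)),cv2.resize(im2[150:390,0:320],(400,300))]))
```

```text
[ 0.66235057 -0.17649012  0.15290925] [0.19921694 0.12563951 0.19614433] 0.00041602657421733054 75.5316916343357
```

View pics/c18.png

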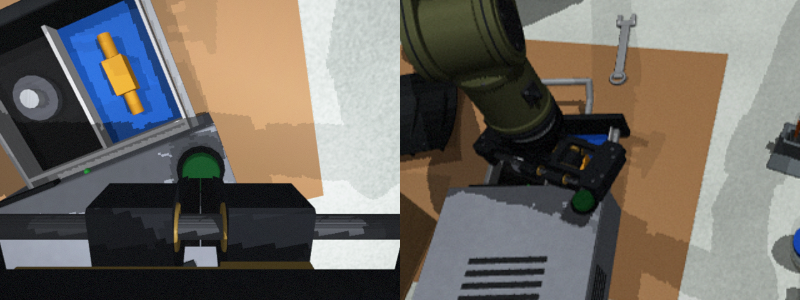

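Fingers are over the button and the spindle lies in the tray. Press and hold.

Call:
{"fn": "drive_tool", "kwargs": {
  "steps": [
    [[255,2,0,-12,0],[255,2,0,-26,0],[255,2,0,-35,0],[255,2,0,-39,0],[255,2,0,-42,0],[255,2,0,-45,0],[255,2,0,-47,0],[255,2,0,-48,0],[255,2,0,-48,0],[255,2,0,-48,0],[255,2,0,-48,0],[255,2,0,-48,0],[255,2,0,-48,0],[255,2,0,-48,0],[255,2,0,-48,0],[255,2,0,-48,0]]
  ]
}}

```text
time: 27.33
ee_pos: [0.6658, -0.1749, 0.1077]
eef_rot: [0.007, 0.125, 0.992, 0.011]
force: [-3.1, 1.3, 5.5]
finger_gap: 0.0003
```

Run:
```python
from h import *
im2,_,s=snap('scene','s19');print(s['force'],s['ee_pos']);cv2.imwrite('pics/c19.png',im2[150:390,0:320])
```

```text
[-3.1192599   1.34024192  5.48455227] [ 0.66575539 -0.17489723  0.10766408]
```

View pics/c19.png

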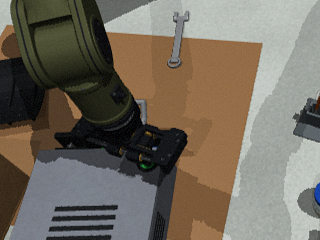

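The tray seems to have run home. Hold a bit longer, then rise clear and look.

Call:
{"fn": "drive_tool", "kwargs": {
  "steps": [
    [[255,0,0,0,0],[255,0,0,0,0],[255,0,0,0,0],[255,0,0,0,0],[255,0,0,0,0],[255,0,0,0,0],[255,0,0,5,0],[255,0,0,20,0],[255,0,0,50,0],[255,0,30,85,0],[255,0,65,110,0],[255,0,105,120,0],[255,0,145,120,0],[255,0,175,120,0],[255,0,190,120,0],[255,0,190,120,0],[255,0,190,120,0],[255,0,190,120,0]]
  ]
}}

```text
time: 28.88
ee_pos: [0.6663, 0.012, 0.2273]
eef_rot: [0.007, 0.127, 0.992, 0.01]
force: [-0.7, -0.8, -1.0]
finger_gap: 0.0008
```

Run:
```python
from h import *
snap('scene','s20');im,d,s=snap('top','t20');print(s['force'],s['ee_pos'])
W=cloud('top',d);X,Y,Z=[W[...,i] for i in range(3)]
rect(W,(X>.4)&(X<.61)&(Y>-.4)&(Y<-.15)&(Z>.085)&(Z<.1),'bar')
W=cloud('scene',np.load('pics/s20.npz')['d']);X,Y,Z=[W[...,i] for i in range(3)]
rect(W,(X>.4)&(X<.61)&(Y>-.4)&(Y<-.15)&(Z>.085)&(Z<.1),'bar s')
for n,y in(('black',.3365),('steel',.268)):
    rect(W,(abs(Y-y)<.02)&(abs(X-.49)<.05)&(Z>.012),n)
```

```text
[ 0.64056662  0.04298714 -0.01565375] [0.66620347 0.01164327 0.22717143]
bar 106 mean [ 570.3 -244.8   90.2] rc [ 572.6 -247. ] [18.2 51.9] 4.68 pca 93.18
bar s 345 mean [ 579.4 -281.1   90.2] rc [ 579.9 -282.2] [ 18.3 118.5] 6.61 pca 96.52
black 295 mean [496.5 335.3  22.7] rc [493.4 335.7] [84.9 22.3] 6.64 pca -172.95
steel 289 mean [501.7 267.   22.9] rc [498.  267.3] [83.2 22.2] 2.85 pca -175.32
```

View pics/s20.png

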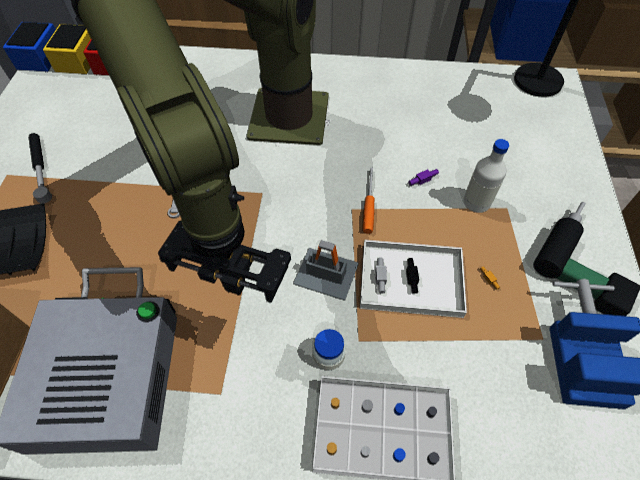

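View pics/t20.png

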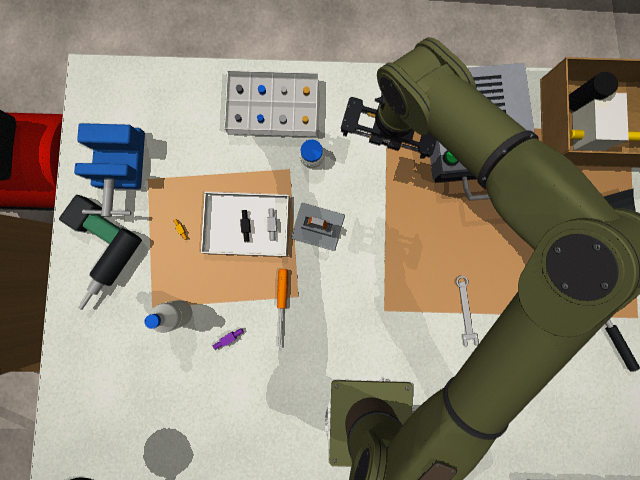

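The handle is back at its starting place (579.9 mm against 579.8 mm in the same camera), the tongs stand upright and the other spindles and jar are unmoved. Hand in.

```bash
python3 -c "
from cell import arm
print(arm.finish_job(),arm.sense()['time'])"
```

```text
the job is handed in; nothing more can be done
the job is handed in; nothing more can be done
```

The job is done and handed in at about 29 s of the 69 s allowed. I pulled the tray out until it latched, and pushing it back slightly met resistance. With the tongs I set the brass spindle flat on the blue pad at about 5 N contact. I returned the tongs to their stand, pressed the green release, and the tray ran home.

**Last checks:**
- **Tray:** the handle bar is back within about 1 mm of its starting place in the scene camera (x 579.9 against 579.8 mm). In the top camera the arm hid part of the bar, so that view could not confirm it.
- **Spindle:** it lay flat and centred on the pad in the last view before closing. It can't be seen inside the closed unit.
- **Tongs:** they stand upright in the pocket, with their top at 120 mm.
- **Left alone:** the steel and black spindles are within about 1 mm of where they were, and the grease jar looks unmoved in the pictures.

**Readings that disagreed:** the finger opening on the 12 mm handle bar read about 10 mm. The first pull gave no clear sign of latching, so I pulled a little further and then checked it.

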